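# Free a stuck cap from a turned box

## Robot

A 7-joint arm with a two-finger parallel gripper is mounted at the origin on the work surface. World frame = base frame: x ahead of the robot, y to its left, z up, the work surface at z = 0. Lengths are in m, angles in degrees, forces in N, time in s.
With the tool pointing down it reaches from about 0.425 to 1.025 m from the base axis. Payload 9.4 kg.
Tool frame: the origin (TCP) lies on the centre line of the jaws, within the pads' length; the fingertips stand 8 mm ahead of it and the grasp point (between the pads) lies 11 mm behind it; z points along the fingers, y is the line along which they close (so a half turn about z gives the same grasp; the last joint's range is limited). The gripper opens to 93 mm and grips with 3 to 60 N. Pads are 15 mm wide; open, the fingers measure 128 mm over their backs; the gripper's body (75 mm by 188 mm) begins 65 mm behind the grasp point.
Start: joints at [68.829, 34.337, -0.143, 91.639, 0.103, 54.024, -4.572], TCP at [0.209, -0.694, 0.227] pointing down, gripper open.
Joint ranges: [-147.43, 147.43], [-19.82, 112.94], [-74.19, 73.91], [6.32, 146.72], [-59.91, 239.91], [6.04, 106.73], [-150.56, 150.56]. Speed limits (degrees/s): [127.2, 127.2, 172.46, 172.46, 180, 180, 180].

## Interface

Orientations are given as [roll, pitch, yaw] about the fixed x, y, z axes, in that order (R = Rz(yaw) Ry(pitch) Rx(roll)).
In Python, from rig import env gives the robot as it stands. The module is installed in compiled form; this text tells all that it offers. Calls block until the motion is done:
- env.reach(position, orientation): joint-space move of the TCP to a pose.
- env.servo_line(position, speed=0.15, orientation=None, stop_force=None): straight line of the TCP; orientation=None keeps the orientation; speed is the mean speed in m/s. With stop_force (N) it stops when the force on the tool has changed by that much, and returns True; else False.
- env.move_j(angles): joint-space move.
- env.open() and env.close_gripper(f_grip=None): open the fingers fully, or close them until they stop; f_grip is the grip in N (None keeps the last).
- env.dwell(seconds).
- env.ik(position, orientation): joint angles nearest the present ones, or None.
- env.sense(): the state.
- env.capture(name): name is "side" or "top"; returns the picture (480x640x3 uint8, red, green, blue); there is no depth.
- env.get_calibration(name): a dict with "camera_matrix" (3x3 intrinsics, pixels), "extrinsics" (4x4, takes a point from camera to world coordinates). Camera axes: x right, y down, z forward; pixel columns grow to the right and rows downward; lengths in m; the calibration is good to about 2 mm. A picture is of the moment at which its call begins. get_calibration takes no time and is no camera call.
A pose or a line that the arm cannot do raises env.Unreachable and nothing moves.
- env.job_done(): hands the job in; it is judged then, once.
The state is a dict: "clock": time; "joint_positions": joint angles; "dq": joint speeds; "joint_efforts": joint torques, N m; "ee_pos": TCP position; "tcp_rot": TCP orientation; "force": force on the tool from outside, world axes, zero at the start; "moment": the same for the moment, N m; "gripper_width": finger opening in m; "grip_force": force on a finger pad.
Only numpy, scipy, OpenCV 4.12 (cv2) and the standard library are available. Lean on these libraries where they do the work, as an engineer would, in place of code of your own. Each camera call takes 0.05 s, during which the arm holds its last target. There are 200 camera calls.

## Task

The dark cap is stuck tight on the pale foot of its turned box, so a plain lift would bring the foot up too. Slide that box along the bench into the mouth of the holding jig until its foot is fully home under the jig's lips, then pull the dark cap straight up off it and stand the cap, open end down, in the middle of the cork pad on the jig. The pale foot stays in the jig and is never carried off the bench, and the other box, with the pale cap, is left alone.

Things in the scene. Friction and masses are not known exactly. Their poses are not given: they have to be found in the camera images.
- foot: Inner part: pale wood disc 84 mm across, 10 mm thick, flat on the bench; a 31 mm spigot rises 30 mm from it into the cap. A rubber ring on the spigot, 28 mm above the underside, grips the cap with 5 to 9 N, far more than the foot's weight (0.12 to 0.18 kg). Origin: centre of the underside; z up; round, yaw does not matter.
- cap: Outer part: dark wood cylinder, brass disc on top, 44 mm across, 72 mm tall, closed top, open below (bore 37 mm), 0.07 kg. Starts upright over the spigot, rim on the foot's disc, top 82 mm above the bench. Grip across the diameter, upper part. 20 mm up from the foot it is past the rubber ring, 35 mm up clear of the spigot. Origin: centre of the open lower rim; z to the top.
- jig: Fixed U of green rails, open to its -x, with plywood lips overhanging inwards. Origin, on the bench: where the foot's centre belongs (back rail stops it at x=+6 mm). Lips 14 to 22 mm above bench; slot between lips 60 mm wide, x -60 to +30; rails 104 mm apart; mouth guides flare to x=-95. Behind, on it: cork pad 110 x 110 mm centred at x=+120, y=0, top 8 mm above bench. x: mouth to pad; z up.
- other_box: Bystander: loose closed box of the same shape with the woods swapped, pale cap with a copper disc on a dark foot, 84 mm across, 82 mm tall. Origin: centre of the underside. Leave it alone.
Things that resemble listed ones, but are neither listed nor needed, are in the scene too. Leave any blue or turquoise look-alike of the cap alone.

How it is judged (in metres and radians):
On the way, in this order (a step that is already met when the one before it is completed fails the run):
1. the pale foot is home in the jig with the dark cap still on it (x of foot in the frame of jig between -0.02 and 0.02 m and y of foot in the frame of jig between -0.015 and 0.015 m and height (world z) of foot below 0.01 m and z of cap in the frame of foot below 0.02 m), for 0.2 s.
2. the dark cap is lifted clear above the foot, which stays in the jig (z of cap in the frame of foot above 0.045 m and height (world z) of foot below 0.015 m and horizontal distance between foot and jig below 0.025 m), for 0.1 s.
At the end, for the whole second after the job is handed in: The dark cap stands upright (within 10 degrees), open end down and at rest on the cork pad, its centre within 35 mm of the pad's centre along each of the jig's axes; the pale foot lies flat and at rest in the jig, its centre within 25 mm of the jig's origin (x of cap in the frame of jig between 0.085 and 0.155 m and y of cap in the frame of jig between -0.035 and 0.035 m and height (world z) of cap between 0.003 and 0.014 m and angle between each of cap, foot's own z axis and vertical below 0.17 rad and linear speed of each of cap, foot below 0.02 m/s and horizontal distance between foot and jig below 0.025 m and height (world z) of foot below 0.01 m); the robot touches nothing.
It fails at once if the pale foot is carried more than 30 mm above the bench (height (world z) of foot above 0.03 m).
It fails at once if the other box is shifted by more than 20 mm or tipped (distance of other_box from where it was at the start of the episode above 0.02 m or angle between other_box's own z axis and vertical above 0.3 rad).
It also fails if it takes over 50 s, if anything falls off the work surface, if the arm or the gripper's body presses on something with over 40 N, if the wrist force passes 120 N, or if a joint passes its speed limit or range.

## Working session

There is one attempt and no reset: what is moved stays moved. The work goes in short steps, each a Python script; the robot and the scene stay as the last script left them, time stands still between calls to the robot, and variables do not carry over. Pictures are saved under pics/ and viewed, at most 10 in all, crops included, and the job is handed in when it is done.

```bash
mkdir -p pics; python3 - <<'E'
from rig import env
import cv2,numpy as np
np.set_printoptions(precision=4,suppress=True)
for n in("side","top"):
    im=env.capture(n); cv2.imwrite(f"pics/{n}0.png",im[:,:,::-1]); c=env.get_calibration(n); print(n,c["camera_matrix"],c["extrinsics"])
s=env.sense();print(s["clock"],s["tcp_rot"],s["gripper_width"],s["force"])
E
```

```text
side [[465.0235   0.     319.1442]
 [  0.     465.0235 239.5403]
 [  0.       0.       1.    ]] [[ 0.6762 -0.3603  0.6427  0.0669]
 [-0.7368 -0.3309  0.5896 -0.5065]
 [ 0.0002 -0.8722 -0.4892  0.3853]
 [ 0.      0.      0.      1.    ]]
top [[476.7181   0.     329.1989]
 [  0.     476.7181 235.6794]
 [  0.       0.       1.    ]] [[-0.0043 -0.9941  0.1085  0.4037]
 [-0.9998  0.0024 -0.0178 -0.102 ]
 [ 0.0175 -0.1086 -0.9939  0.8495]
 [ 0.      0.      0.      1.    ]]
0.1 [-179.9208    0.006    16.7818] 0.09260451742577949 [ 0.1829 -0.437  -0.6744]
```

View pics/side0.png

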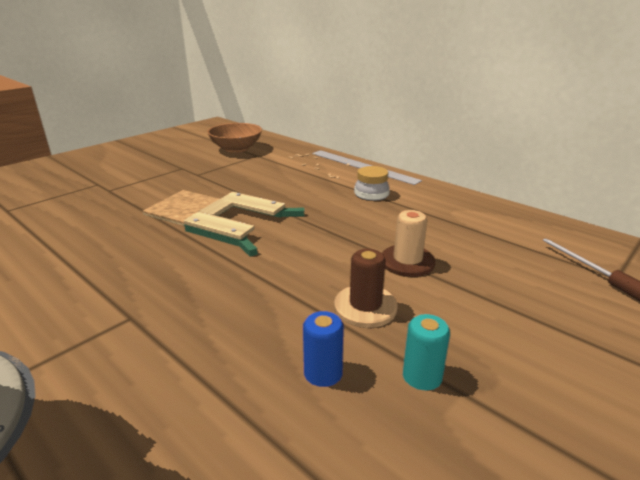

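View pics/top0.png

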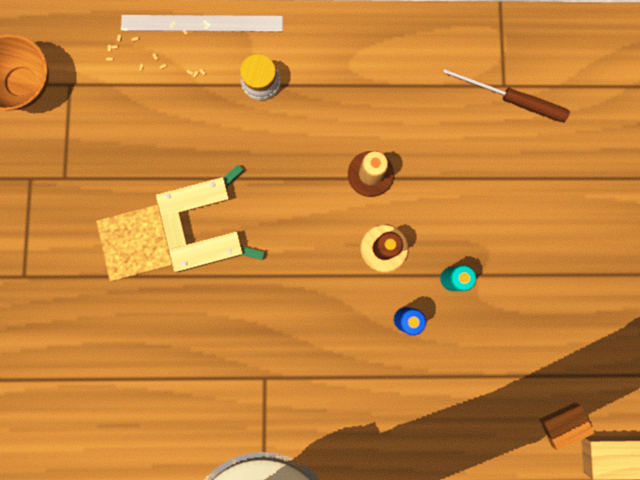

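Side view: dark cap's brass disc at (369,256), its pale foot at (366,305), and the jig at (220,215) with cork at (185,207). Top view: disc at (390,244), foot at (384,248), jig mouth facing right at about (235,215), cork at (135,242), other box at (371,172). Next I measure these points.

```bash
cat > h.py <<'E'
import cv2,numpy as np
from rig import env
np.set_printoptions(precision=4,suppress=True)
def ray(n,p):
    c=env.get_calibration(n);E=np.array(c["extrinsics"]);K=np.array(c["camera_matrix"])
    return E[:3,3],E[:3,:3]@np.linalg.solve(K,[p[0],p[1],1.])
def plane(n,p,z):
    o,d=ray(n,p);return o+d*(z-o[2])/d[2]
def tri(a,b):
    o1,d1=ray("side",a);o2,d2=ray("top",b);d1=d1/np.linalg.norm(d1);d2=d2/np.linalg.norm(d2)
    t=np.linalg.lstsq(np.c_[d1,-d2],o2-o1,rcond=None)[0];p,q=o1+t[0]*d1,o2+t[1]*d2
    return (p+q)/2,np.linalg.norm(p-q)
def blob(im,lo,hi,box):
    "largest HSV blob in box (x0,y0,x1,y1): contour in full-image px"
    x0,y0,x1,y1=box;m=cv2.inRange(cv2.cvtColor(im[y0:y1,x0:x1],cv2.COLOR_RGB2HSV),lo,hi)
    c=max(cv2.findContours(m,cv2.RETR_EXTERNAL,cv2.CHAIN_APPROX_NONE)[0],key=cv2.contourArea)
    return c+[x0,y0]
def cen(c):
    m=cv2.moments(c);return np.array([m["m10"],m["m01"]])/m["m00"]
E
python3 - <<'E'
from h import *
S=cv2.imread("pics/side0.png")[:,:,::-1].copy();T=cv2.imread("pics/top0.png")[:,:,::-1].copy()
H=lambda I,p:cv2.cvtColor(I,cv2.COLOR_RGB2HSV)[p[1],p[0]]
print("hsv",[H(T,p) for p in[(390,244),(370,262),(398,240),(130,240),(205,195),(210,250),(175,235),(350,220)]],[H(S,p) for p in[(369,255),(345,310),(185,207),(250,203),(220,226),(300,270)]])
E
python3 - <<'E'
import cv2,numpy as np
T=cv2.imread("pics/top0.png");S=cv2.imread("pics/side0.png")
a=cv2.resize(T[150:290,85:285],(800,560),interpolation=cv2.INTER_CUBIC)
cv2.imwrite("pics/tj.png",a)
cv2.imwrite("pics/sj.png",cv2.resize(S[170:320,140:340],(800,600),interpolation=cv2.INTER_CUBIC))
E
```

```text
hsv [array([ 22, 221, 246], dtype=uint8), array([ 22, 141, 252], dtype=uint8), array([ 10, 216, 144], dtype=uint8), array([ 19, 173, 242], dtype=uint8), array([ 25, 111, 253], dtype=uint8), array([ 26, 100, 254], dtype=uint8), array([ 24, 119, 251], dtype=uint8), array([ 14, 180, 205], dtype=uint8)] [array([ 19, 150, 204], dtype=uint8), array([ 17, 111, 236], dtype=uint8), array([ 16, 124, 222], dtype=uint8), array([ 20,  96, 232], dtype=uint8), array([ 20,  95, 231], dtype=uint8), array([ 15, 131, 165], dtype=uint8)]
```

View pics/tj.png

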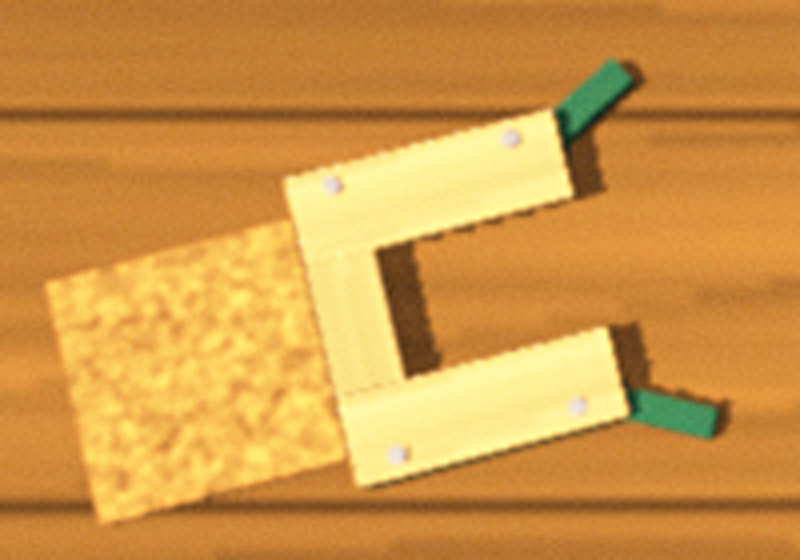

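View pics/sj.png

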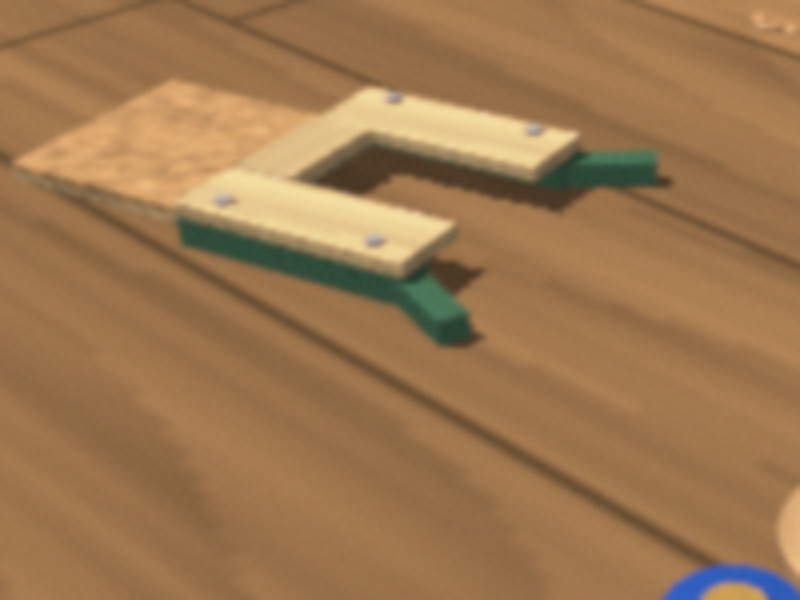

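Crop ×4. In the top crop (offset 85,150) the lip slot corners are (573,195), (378,247), (405,380) and (608,328), and the four rivets show in both views. The cork spans (45,283) to (345,460).

```bash
python3 - <<'E'
from h import *
S=cv2.imread("pics/side0.png")[:,:,::-1].copy();T=cv2.imread("pics/top0.png")[:,:,::-1].copy()
t=lambda *p:np.array(p)/4+[85-.375,150-.375]; s=lambda *p:np.array(p)/4+[140-.375,170-.375]
for a,b in[((393,98),(332,185)),((534,130),(512,139)),((224,200),(397,455)),((375,240),(578,406))]: print("rivet",*tri(s(*a),t(*b)))
for a,b in[((456,224),(608,328)),((535,170),(573,195))]: print("lip mouth corner",*tri(s(*a),t(*b)))
print("cork far corner",*tri(s(15,162),t(101,522)),*tri(s(172,80),t(47,283)))
P=[plane("top",t(*p),.022)[:2] for p in[(573,195),(378,247),(405,380),(608,328)]]
m=(P[0]+P[3])/2;b=(P[1]+P[2])/2;d=b-m;L=np.linalg.norm(d);u=d/L
# y axis from the slot width, x axis: average of both
print("slot len",L,"width",np.linalg.norm(P[0]-P[3]),np.linalg.norm(P[1]-P[2]),"yaw",np.degrees(np.arctan2(u[1],u[0])),"origin",(m+u*.06+b-u*.03)/2)
c=blob(T,(15,130,225),(24,215,255),(90,195,165,285));r=cv2.minAreaRect(c);print("cork rect",r)
C=np.mean([plane("top",t(*p),.008) for p in[(47,283),(101,522)]],0)[:2];print("pad centre",C+u*-.055)
dt=blob(T,(18,200,200),(28,255,255),(380,234,400,254));ds=blob(S,(16,120,170),(24,200,255),(358,248,380,264))
print("disc",cen(dt),cv2.boundingRect(dt),cen(ds),cv2.boundingRect(ds),*tri(cen(ds),cen(dt)))
f=blob(T,(18,90,225),(28,170,255),(355,220,412,275));(fc,ft)=cv2.minEnclosingCircle(f)
print("foot",fc,ft,plane("top",fc,.01))
print("foot side",plane("side",cv2.fitEllipse(cv2.convexHull(blob(S,(12,60,190),(22,130,255),(330,280,402,328))))[0],.01))
print("other",plane("top",(375.5,162.5),.082))
E
```

```text
rivet [0.5654 0.1643 0.0247] 0.00259096088499306
rivet [0.5856 0.0864 0.0252] 0.0024011799106832426
rivet [0.4477 0.1326 0.0247] 0.0030002785970179163
rivet [0.4684 0.0554 0.0249] 0.00274070342015117
lip mouth corner [0.5021 0.0435 0.0235] 0.0019828605765831804
lip mouth corner [0.5614 0.0598 0.0221] 0.0027289624200336517
cork far corner [0.4201 0.2639 0.0099] 0.00372092066455514 [0.5243 0.2927 0.0099] 0.0020435052768581485
slot len 0.08881345640777275 width 0.06099864092698941 0.05984266940967246 yaw 104.82455220315417 origin [0.5157 0.11  ]
cork rect ((128.29547119140625, 239.25624084472656), (70.65215301513672, 76.89537811279297), 74.62374877929688)
pad centre [0.4852 0.2269]
disc [390.0125 243.8854] (385, 239, 11, 11) [367.9288 254.2536] (362, 251, 13, 7) [ 0.4742 -0.2144  0.085 ] 0.0016464971610459442
foot (383.2119140625, 248.1854248046875) 23.518308639526367 [ 0.4729 -0.2126  0.01  ]
foot side [ 0.4729 -0.2152  0.01  ]
other [ 0.6088 -0.1927  0.082 ]
```

Heights agree to within 2–3 mm and the slot measures 89×60 mm. Jig origin is (0.516, 0.110) with yaw 104.8°, pad centre (0.485, 0.226), box (0.473, -0.214). I'll grasp now.

```bash
python3 - <<'E'
from h import *
R=[180,0,14.8]; b=[.4737,-.2138]
env.reach(b+[.2],R)
print(env.servo_line(b+[.051],.12,stop_force=15))
env.close_gripper(30); s=env.sense()
print(s["clock"],s["ee_pos"],s["gripper_width"],s["grip_force"],s["force"])
cv2.imwrite("pics/g.png",env.capture("side")[:,:,::-1])
E
```

```text
False
4.3 [ 0.4738 -0.2139  0.051 ] 0.044431066441802725 30.000184918753803 [-0.2516  0.0386  0.2492]
```

View pics/g.png

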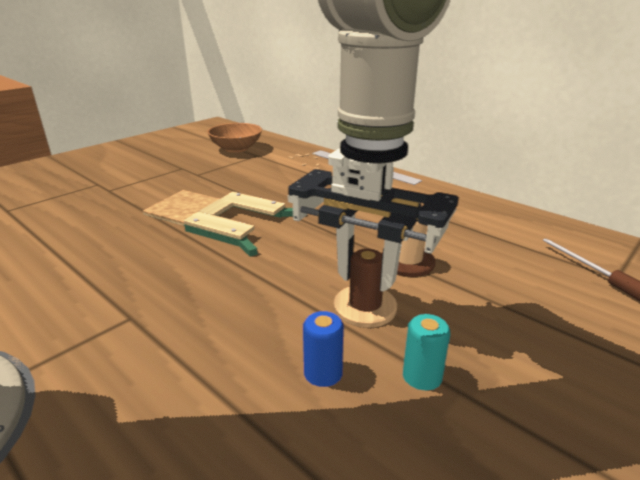

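The cap is held across its 44 mm diameter at (365,275) with the foot still flat. Next, slide it to the jig mouth and in.

```bash
python3 - <<'E'
from h import *
o=np.array([.5157,.110]);a=np.radians(104.8);u=np.array([np.cos(a),np.sin(a)])
def go(p,v,f=None):
    r=env.servo_line([*p,.051],v,stop_force=f);s=env.sense();print(r,s["clock"],s["ee_pos"],s["force"],s["gripper_width"])
go([.487,-.13],.08,20);go(o-.14*u,.08,20);go(o-.05*u,.06,20);go(o+.004*u,.04,20)
env.dwell(.4);print(env.sense()["force"])
a=env.capture("top");b=env.capture("side")
cv2.imwrite("pics/j.png",np.hstack([cv2.resize(a[140:300,80:280],(400,320)),cv2.resize(b[120:280,120:320],(400,320))])[:,:,::-1])
E
```

```text
False 5.5583 [ 0.487  -0.1299  0.051 ] [ 0.4335  2.3627 -0.2053] 0.04432717445928475
False 7.2417 [ 0.5515 -0.025   0.051 ] [-2.1646 -1.9764  4.2802] 0.04420657864160186
False 8.8917 [0.5284 0.0617 0.051 ] [0.5164 0.1441 1.3686] 0.044372395366763316
False 10.3917 [0.5146 0.114  0.051 ] [ 0.4619 -0.9715  2.4381] 0.04426692502345476
[0.4034 0.4039 2.3039]
```

View pics/j.png

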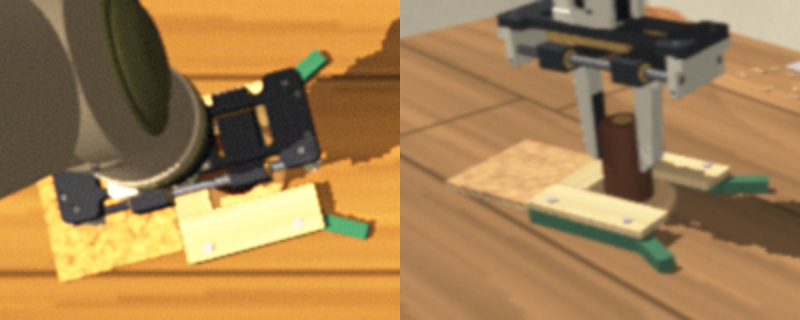

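The box sits between the lips: cap at (625,160) in the right crop, pale foot edge showing just inside the mouth. Pull straight up.

```bash
python3 - <<'E'
from h import *
p=list(env.sense()["ee_pos"][:2])
print(env.servo_line(p+[.073],.03),env.sense()["force"]); env.servo_line(p+[.15],.08);env.dwell(.2)
s=env.sense();print(s["clock"],s["ee_pos"],s["force"],s["gripper_width"])
b=env.capture("side");cv2.imwrite("pics/l.png",cv2.resize(b[40:280,120:360],(600,600))[:,:,::-1])
E
```

```text
False [ 0.8066 -0.4456  0.1928]
13.0833 [0.5144 0.1139 0.1495] [-0.3245  0.1456 -0.8252] 0.044276312933122355
```

View pics/l.png

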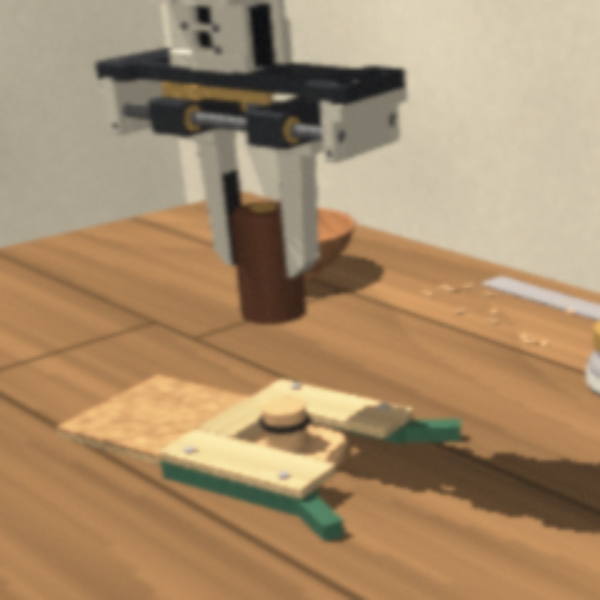

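The cap came off cleanly (rim at (272,320)), and the foot with its spigot at (285,425) stays in the jig. Place it on the pad.

```bash
python3 - <<'E'
from h import *
o=np.array([.5157,.110]);a=np.radians(104.8);u=np.array([np.cos(a),np.sin(a)]);p=list((o+.119*u+[.4852,.2269])/2)
env.servo_line(p+[.15],.1);env.servo_line(p+[.06],.1);env.dwell(.2)
print(env.servo_line(p+[.0465],.02,stop_force=4)); s=env.sense();print(s["ee_pos"],s["force"])
env.open();env.dwell(.2);env.servo_line(p+[.2],.1);env.reach([.45,-.25,.3],[180,0,14.8]);env.dwell(.3)
print(env.sense()["clock"])
T=env.capture("top");S=env.capture("side")
cv2.imwrite("pics/e.png",np.hstack([cv2.resize(T[140:300,80:280],(400,320)),cv2.resize(S[120:280,120:320],(400,320))])[:,:,::-1])
E
```

```text
True
[0.4852 0.2259 0.0489] [-0.1792 -0.6535  4.7528]
21.1
```

View pics/e.png

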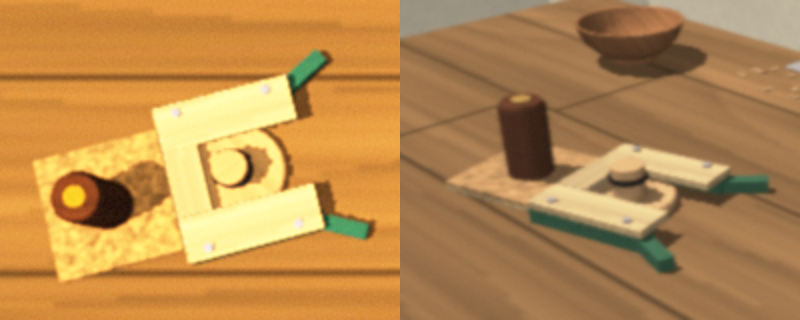

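The cap stands upright in the middle of the pad (base about (110,208)), and the foot is flat under the lips, centred at about (235,165).

```bash
python3 -c "
from rig import env
print(env.job_done())"
```

```text
the job is handed in; nothing more can be done
None
```

I handed the job in: the last pictures showed the dark cap upright, open end down, near the middle of the cork pad, the pale foot flat under the jig's lips, and the other box was never touched; the hand-in returned no verdict.

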